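# Seat and close the stopcock of a vacuum desiccator

### The arm

A 6-joint arm with a two-finger parallel gripper is mounted at the origin on a cart in front of the work surface, level with it; the furniture and walls round the work are solid. World frame = base frame: x ahead of the robot, y to its left, z up, the work surface at z = 0. Lengths are in m, angles in degrees, forces in N, time in s.
With the tool pointing down it reaches from about 0.275 to 0.75 m from the base axis. Payload 10.2 kg.
Tool frame: the origin (TCP) lies at the very end of the fingers, on their centre line; the grasp point (between the pads) lies 19 mm behind it; z points along the fingers, y is the line along which they close (so a half turn about z gives the same grasp; the last joint's range is limited). The gripper opens to 88 mm and grips with 3 to 60 N. Pads are 18 mm wide; open, the fingers measure 123 mm over their backs; the gripper's body (75 mm by 187 mm) begins 45 mm behind the grasp point.
Start: joints at [59.45, 17.928, 85.812, -0, 76.261, -12.8], TCP at [0.16, 0.5, 0.211] pointing down, gripper open.
Joint ranges: [-168.41, 168.41], [-55.51, 124.54], [10.69, 146.95], [-70.63, 250.63], [1, 178], [-165.06, 165.06]. Speed limits (degrees/s): [136.94, 136.94, 172.46, 180, 180, 180].

### API

Orientations are given as a 3x3 rotation matrix whose columns are the frame's x, y, z axes.
In Python, from cell import read_state, read_camera, job_done gives the robot as it stands.
- The arm moves only by the tool drive_tool, never from a script. Its argument "steps" is a list of rows, each an object with "delta_pos": the shift along the tool's x, y, z in cm, a list of three; "dr": the turn, a rotation vector about the tool's x, y, z in rad, a list of three; "jaw": the gripper's target within -1 to 1 (fully open at 1, half-way at 0, shut at -1). A call has 1 to 12 rows; each row is the pose to reach, as a shift and turn from the pose commanded when the call began, along the tool's axes at that moment; what a row does not reach only later rows make up. A row lasts 1/8 s, in which the tool goes at most 62.5 mm and 10.7 degrees, less where a joint would pass 70% of its speed; a pose out of reach is approached as far as the arm can. A call with a gripper value outside its range is refused whole. The fingers move at their own pace and stop on an object; the grip force is fixed at half the most. Time passes only in rows, so rows that repeat a pose let the fingers close. It gives the time, the measured TCP pose, the force, the opening and the grip force at its end, in the units of the state.
- read_state(): the state, without advancing time (a new reading comes with each control period).
- read_camera(name): name is "side" or "top" or "wrist"; returns a dict with "color" (384x512x3 uint8, red, green, blue), "fx", "fy", "cx", "cy" (pixels), "R" (3x3) and "t" (3): a world point X has camera coordinates R X + t. Camera axes: x right, y down, z forward; pixel columns grow to the right and rows downward; lengths in m; the calibration is good to about 2 mm. The wrist camera is an equidistant fisheye: a pixel r from the principal point sees the ray r / f radians off the axis. A picture is of the moment at which its call begins. There is no depth.
- job_done(): hands the job in; it is judged then, once.
The state is a dict: "time": time; "joints": joint angles; "joint_velocities": joint speeds; "tau": joint torques, N m; "tool_pos": TCP position; "eef_rot": TCP orientation; "contact_force": force on the tool from outside, world axes, zero at the start; "wrist_torque": the same for the moment, N m; "width": opening from 0.0 (shut) to 1.0 (fully open); "grasp_force": force on a finger pad.
Only numpy, scipy, OpenCV 4.12 (cv2) and the standard library are available. Lean on these libraries where they do the work, as an engineer would, in place of code of your own. Each camera call takes 0.05 s, during which the arm holds its last target. There are 200 camera calls.

### The job

The freshly greased stopcock plug, the one with the T-shaped handle, has to go back from the wooden block into the neck of the glass desiccator and be closed. Set it into the neck, then press it down firmly while you turn it, so that the taper draws in until less than 3 mm of gap is left under its collar and it stops with the handle square across the hose spout; pressing without turning will not bring it down. Never load the glass with more than 25 N, leave the knobbed stopper and the other things where they are, and let go of the plug so that it holds by itself.

Things in the scene. Friction and masses are not known exactly. Their poses are not given: they have to be found in the camera images.
- stopcock_plug: White plastic stopcock plug with a T handle, steel core, 150 g; starts upright in one of the two end places of the wooden block, its collar resting on the block. Origin: middle of the underside of the collar (disc 34 mm across, 4 mm thick); z up along the axis; x along the handle bar. The taper is below the collar.
- plug_handle (a point): Middle of the plug's handle bar, 26 mm above the plug's origin. The bar is 46 mm long (plug's x), 12 mm wide (y) and 20 mm high (16 to 36 mm above the origin), on a stem 11 mm thick. Grip it across the 12 mm; the fingertips may reach beside the stem down to 6 mm above the origin, just over the collar.
- taper_end (a point): Lower end of the plug's taper, 38 mm below its origin (a chamfered tip goes on to 39.5 mm). The taper is a cone 23.5 mm across at the collar and 16 mm here.
- desiccator: Round glass vacuum desiccator with a domed lid, 167 mm across at its flange; it does not shift or turn on the bench. Origin: on its axis at bench level; x points level along the hose spout, z up. The neck stands upright on the axis. The stopcock is open with the plug's bar along the spout and closed with the bar square across it (within about 10 degrees, either way round).
- neck_rim (a point): Middle of the neck's mouth at the height of its rim, 180 mm above the bench; z up. The mouth flares to 29 mm across. The gap to judge is the height of the plug's origin (collar underside) above this point. The plug's taper first touches the bore at a gap of about 7 mm, and settles to 5 or 6 mm under a light touch.
- bore_top (a point): On the neck's axis 4 mm below the rim, where the tapered bore starts: 21 mm across here, 2 mm less per 10 mm of depth, 36 mm deep. Stiff sideways. A straight push gains under 1 mm per 10 N (friction); turning under load gains about 1 mm per 3 N: some 1.3 rad under a steady 15 N brings the gap to about 2 mm. It takes up to 0.6 N m to turn and holds when let go.
- spout_end (a point): Open end of the glass hose spout that stands out level from the neck, 51.5 mm from the axis and 24 mm below the rim, 10 mm thick.
- vessel (a joint): How far the desiccator is pressed down into the rubber ring it stands on, in m: 0 unloaded, 0.001 for every 20 N of downward load (25 N is 0.00125). The neck's rim sinks with it.
- stopper_block: Light wooden block 52 x 172 x 42 mm (x, y, z) with three bored places in a row along y, at y = -60, 0 and 60 mm, each 29 mm wide and 40 mm deep. Origin: middle of its underside. Fixed to the bench. The plug stands in one end place, the knobbed stopper in the other.
- knob_stopper: White plain stopper with the same taper and collar as the plug but a round knob 33 mm across instead of a bar; not wanted, stays in the block. Origin: middle of the collar's underside.
- vial: Small glass vial with a stopper, 36 mm across, 55 mm high, standing left of the desiccator. Origin: middle of its underside. Leave it alone.
- crystal_box: Clear specimen box 44 x 41 x 31 mm near the front edge. Origin: middle of its underside. Leave it alone.
There are look-alikes about, which are no part of the job. Leave any orange or yellow look-alike of the stopcock_plug alone.

How it is judged:
By the outcome, as a careful person would: the job done as asked, in the order asked, and still so for the second after the job is handed in, with the robot touching nothing.
It also fails if it takes over 51 s, if anything falls off the work surface, if the arm or the gripper's body presses on something with over 40 N, if the wrist force passes 120 N, or if a joint passes its speed limit or range.

## Working session

There is one attempt and no reset: what is moved stays moved. The work goes in short steps, Python scripts to look and compute and a tool call to move; the robot and the scene stay as the last step left them, time stands still between calls to the robot, and variables do not carry over. Pictures are saved under pics/ and viewed, at most 10 in all, crops included, and the job is handed in when it is done.

Besides the shell and the picture viewer there is one more tool, called after "Emit:" as name(argument=value, ...) on one line, values as JSON. drive_tool: Moves the arm, as the interface text tells. Its arguments: {"type":"object","properties":{"steps":{"type":"array","items":{"type":"object","properties":{"delta_pos":{"type":"array","items":{"type":"number"}},"dr":{"type":"array","items":{"type":"number"}},"jaw":{"type":"number"}}}}},"required":["steps"]}

```bash
mkdir -p pics; cat > h.py <<'E'
import numpy as np, cv2, json
from cell import read_state, read_camera, job_done
def snap(n):
    c=read_camera(n); cv2.imwrite(f'pics/{n}_{read_state()["time"]:.2f}.png',c['color'][:,:,::-1]); return c
def ray(c,u,v):
    R=np.array(c['R']);t=np.array(c['t']); d=R.T@np.array([(u-c['cx'])/c['fx'],(v-c['cy'])/c['fy'],1]); return -R.T@t,d
def atz(c,u,v,z):
    o,d=ray(c,u,v); return o+d*(z-o[2])/d[2]
def proj(c,X):
    p=np.array(c['R'])@np.array(X)+np.array(c['t']); return c['fx']*p[0]/p[2]+c['cx'],c['fy']*p[1]/p[2]+c['cy']
E
python3 - <<'E'
from h import *
import pickle
cs={n:snap(n) for n in('side','top')}
pickle.dump(cs,open('cs.pkl','wb'))
cv2.imwrite('pics/a.png',np.vstack([cv2.resize(cs[n]['color'][:,:,::-1],(400,300)) for n in cs]))
for n in cs: c=cs[n];print(n,c['fx'],c['cx'],c['cy'],np.round(c['R'],3).tolist(),np.round(-np.array(c['R']).T@c['t'],3))
s=read_state();print(s)
E
ls pics
```

```text
side 420.61301385590684 254.1113849405627 187.4743374526701 [[0.943, -0.331, -0.013], [-0.172, -0.456, -0.873], [0.283, 0.826, -0.487]] [ 0.107 -1.098  0.756]
top 478.87805104103427 252.83241685701108 192.0181517088723 [[0.001, -1.0, -0.001], [-0.999, -0.001, -0.048], [0.048, 0.001, -0.999]] [ 0.399 -0.012  1.643]
{'time': 0.1, 'joints': array([ 5.94486720e+01,  1.79562341e+01,  8.58476792e+01,  1.34324409e-03,
        7.62617090e+01, -1.28013529e+01]), 'joint_velocities': array([ 0.07428033, -0.0965592 , -0.07326501, -0.05278315,  0.02153528,
        0.03591407]), 'tau': array([ 1.91482854e-03, -4.02811360e+01, -2.52642989e+01,  6.95367297e-02,
        3.42338195e-02, -6.70048644e-05]), 'tool_pos': array([0.15994606, 0.49978882, 0.21083135]), 'eef_rot': array([[-9.52394147e-01,  3.04868867e-01, -6.01792928e-04],
       [ 3.04869336e-01,  9.52393688e-01, -9.74749959e-04],
       [ 2.75972871e-04, -1.11181437e-03, -9.99999344e-01]]), 'contact_force': array([-0.12207014,  0.6848297 , -0.41956075]), 'wrist_torque': array([ 0.01546543, -0.0221299 ,  0.0281639 ]), 'grasp_force': 0.0, 'width': 1.0011855604123117}
a.png
side_0.05.png
top_0.10.png
```

View pics/side_0.05.png

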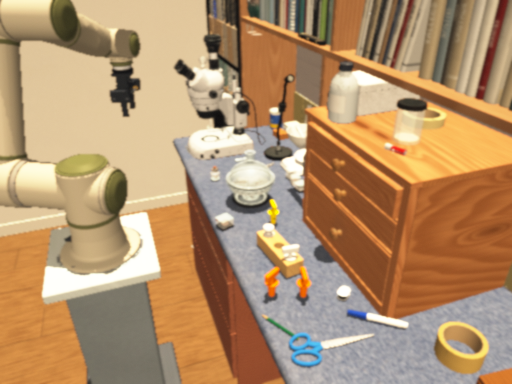

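View pics/top_0.10.png

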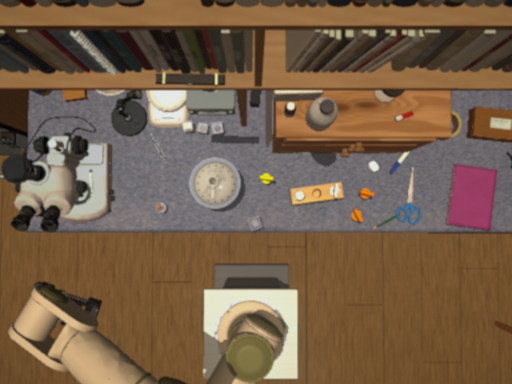

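Side view: desiccator at (250,185), the wooden block at (280,250) with white pieces at (268,229) and (290,250), and yellow and orange look-alikes at (273,210), (271,283) and (303,283). Top view: desiccator at (215,183), block at (317,193).

```bash
python3 - <<'E'
import cv2,numpy as np
s=cv2.imread('pics/side_0.05.png');t=cv2.imread('pics/top_0.10.png')
f=lambda a:cv2.resize(a,None,fx=6,fy=6,interpolation=cv2.INTER_CUBIC)
A=f(t[175:215,285:350]);B=f(t[150:215,185:250]);C=f(s[215:280,250:310]);D=f(s[145:215,220:290])
W=lambda *l:np.hstack([cv2.copyMakeBorder(x,0,max(y.shape[0] for y in l)-x.shape[0],0,5,0) for x in l])
cv2.imwrite('pics/tops.png',W(A,B));cv2.imwrite('pics/sides.png',W(C,D))
E
```

```text
(no output)
```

View pics/tops.png

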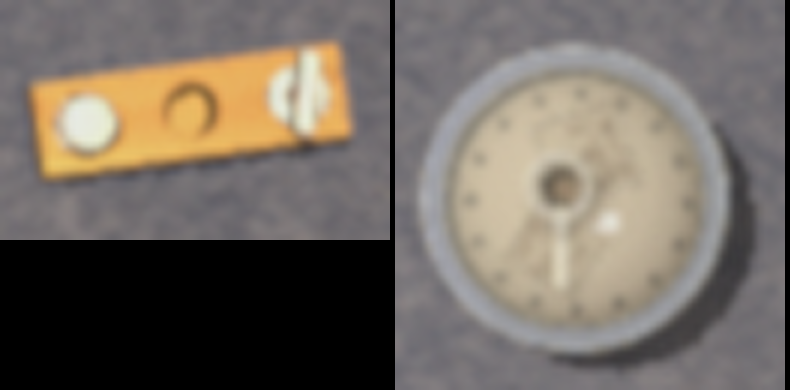

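View pics/sides.png

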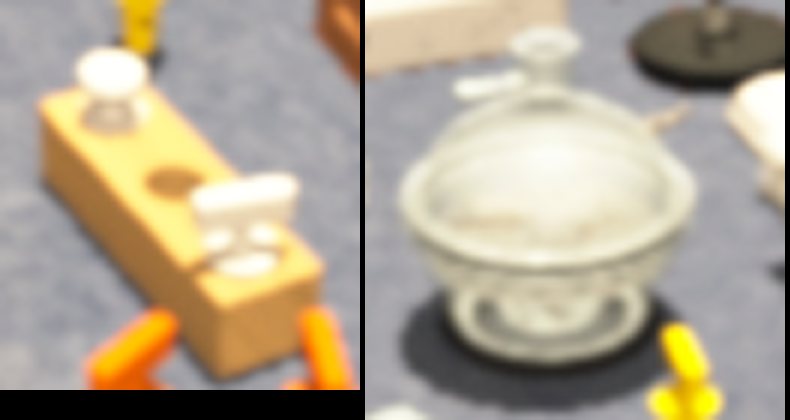

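Candidates: white T piece (top 336,191; side 290,250) is the wanted plug. The white round knob (top 299,195), the yellow (top 267,179) and the orange (top 367,194 / 357,215) are not. The crop shows the T bar clearly, and the spout points toward the robot.

```bash
python3 - <<'E'
from h import *
import pickle
cs=pickle.load(open('cs.pkl','rb'));T=cs['top'];S=cs['side']
def pt(U,V,u0,v0):return (U+.5)/6-.5+u0,(V+.5)/6-.5+v0
tp=lambda U,V,z:atz(T,*pt(U,V,285,175),z)
td=lambda U,V,z:atz(T,*pt(U,V,185,150),z)
sp=lambda U,V,z:atz(S,*pt(U,V,250,215),z)
sd=lambda U,V,z:atz(S,*pt(U,V,220,145),z)
r=lambda n,a:print(n,np.round(a,4))
k=[tp(*p,.042) for p in((32,83),(338,42),(352,135),(43,180))]
r('corn',k);c=np.mean(k,0);ax=k[1]+k[2]-k[0]-k[3];ax/=np.linalg.norm(ax);r('blk c',c);r('end place',c+ax*.06);r('ax',ax)
r('bar ends top',[tp(304,50,.078),tp(311,134,.078)]);r('knob',tp(88,122,.042+.03))
r('collar',tp(297,97,.046))
r('side bar top ends',[sp(196,190,.078),sp(297,180,.078)]);r('side collar',sp(247,262,.046))
r('mouth',td(168,185,.18));r('spout',td(165,285,.161))
r('flange',[td(419-395,199,.1),td(729-395,199,.1),td(177,42,.1),td(177,353,.1)])
r('side mouth',sd(180,42,.18));r('side spout',sd(93,88,.156))
E
```

```text
corn [[ 0.4875 -0.1348  0.042 ]
 [ 0.5107 -0.3058  0.042 ]
 [ 0.4587 -0.3132  0.042 ]
 [ 0.4334 -0.1408  0.042 ]]
blk c [ 0.4726 -0.2236  0.042 ]
end place [ 0.481  -0.2831  0.042 ]
ax [ 0.1397 -0.9902  0.    ]
bar ends top [[ 0.5038 -0.2806  0.078 ]
 [ 0.4579 -0.2841  0.078 ]]
knob [ 0.4645 -0.1631  0.072 ]
collar [ 0.4797 -0.282   0.046 ]
side bar top ends [[ 0.4654 -0.2767  0.078 ]
 [ 0.51   -0.2855  0.078 ]]
side collar [ 0.4832 -0.294   0.046 ]
mouth [0.5042 0.1126 0.18  ]
spout [0.4538 0.1155 0.161 ]
flange [[0.5023 0.1969 0.1   ]
 [0.5025 0.03   0.1   ]
 [0.5873 0.1149 0.1   ]
 [0.4195 0.1141 0.1   ]]
side mouth [0.5089 0.1127 0.18  ]
side spout [0.4606 0.1219 0.156 ]
```

```bash
cat >> h.py <<'E'
def delta(X,yaw_y=None):
    s=read_state();R=np.array(s['eef_rot']);d=R.T@(np.array(X)-s['tool_pos'])*100
    w=None
    if yaw_y is not None:
        a=np.radians(yaw_y);y=np.array([np.cos(a),np.sin(a),0]);z=np.array([0,0,-1.]);G=np.column_stack([np.cross(y,z),y,z])
        w=cv2.Rodrigues(R.T@G)[0].ravel()
    print('delta cm',np.round(d,2),'dr',None if w is None else np.round(w,3))
E
python3 - <<'E'
from h import *
import pickle
cs=pickle.load(open('cs.pkl','rb'));T=cs['top'];S=cs['side']
print('cab',atz(T,330,153,0),atz(T,330,140,.2),[atz(S,u,v,0).round(3) for u,v in((303,224),(390,313))])
delta([.35,.1,.28],87);delta([.4815,-.2825,.19],87)
E
```

```text
cab [ 0.61235545 -0.27657898  0.        ] [ 0.62600199 -0.24463006  0.2       ] [array([ 0.613, -0.098,  0.   ]), array([ 0.647, -0.513,  0.   ])]
delta cm [-30.29 -32.29  -6.89] dr [-0.001 -0.    -0.257]
delta cm [-54.47 -64.7    2.14] dr [-0.001 -0.    -0.257]
```

Emit:
drive_tool(steps=[{"delta_pos":[-6,-6,-6.9],"dr":[0,0,0],"jaw":0.3},{"delta_pos":[-11,-12,-6.9],"dr":[0,0,-0.1],"jaw":0.3},{"delta_pos":[-15,-17,-6.9],"dr":[0,0,-0.2],"jaw":0.3},{"delta_pos":[-19,-22,-6.9],"dr":[0,0,-0.257],"jaw":0.3},{"delta_pos":[-23,-27,-6.9],"dr":[0,0,-0.257],"jaw":0.3},{"delta_pos":[-30,-33,-6.9],"dr":[0,0,-0.257],"jaw":0.3},{"delta_pos":[-36,-40,-6],"dr":[0,0,-0.257],"jaw":0.3},{"delta_pos":[-41,-46,-4],"dr":[0,0,-0.257],"jaw":0.3},{"delta_pos":[-46,-52,-2],"dr":[0,0,-0.257],"jaw":0.3},{"delta_pos":[-50,-58,0],"dr":[0,0,-0.257],"jaw":0.3},{"delta_pos":[-54.5,-64.7,2],"dr":[0,0,-0.257],"jaw":0.3},{"delta_pos":[-54.5,-64.7,2],"dr":[0,0,-0.257],"jaw":0.3}])

```text
time: 1.6
tool_pos: [0.4427, -0.1718, 0.2172]
eef_rot: [[-0.999, 0.053, -0.0], [0.053, 0.999, 0.0], [0.0, 0.0, -1.0]]
contact_force: [0.8, -0.3, 0.2]
width: 0.65
grasp_force: 0.0
```

```bash
python3 -c "
from h import *
delta([.4815,-.2825,.17],87)"
```

```text
delta cm [ -4.47 -10.84   4.72] dr [ 0.    -0.    -0.001]
```

Emit:
drive_tool(steps=[{"delta_pos":[-2.2,-5.4,2.4],"jaw":0.3},{"delta_pos":[-4.4,-10.8,4.7],"jaw":0.3},{"delta_pos":[-4.4,-10.8,4.7],"jaw":0.3},{"delta_pos":[-4.4,-10.8,4.7],"jaw":0.3}])

```text
invalid input
```

```bash
python3 - <<'E'
from h import *
s=read_state();print(s['tool_pos'],s['joints'].round(1))
c=snap('wrist');print(c['fx'],c['cx'],c['cy'],np.round(c['R'],3).tolist(),-np.array(c['R']).T@c['t'])
cv2.imwrite('pics/w1.png',cv2.resize(c['color'][:,:,::-1],(768,576),interpolation=cv2.INTER_CUBIC))
import pickle;pickle.dump(c,open('w1.pkl','wb'))
E
```

```text
[ 0.44269132 -0.17183735  0.21721518] [ -35.4   11.3   93.5    0.    75.2 -122.3]
297.3186396354542 259.1197107649933 192.5359746993259 [[0.054, 0.999, 0.0], [0.961, -0.052, 0.27], [0.27, -0.014, -0.963]] [ 0.37434237 -0.16757341  0.39085   ]
```

View pics/w1.png

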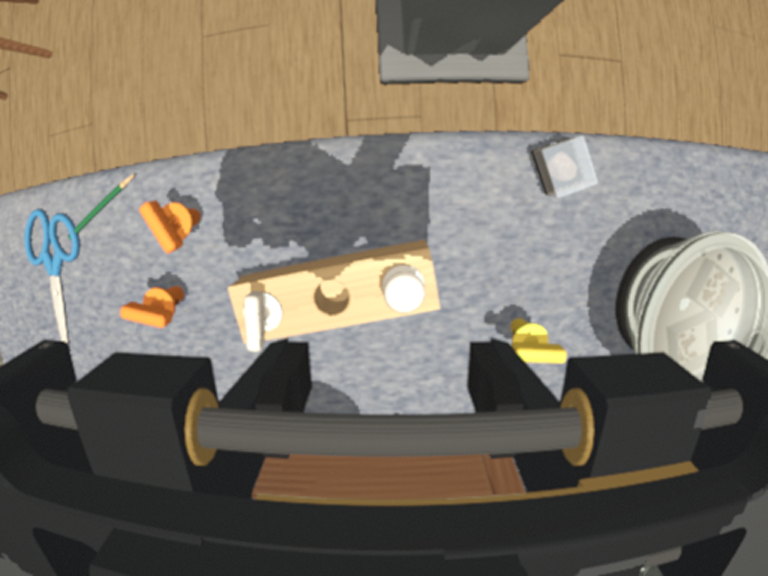

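The move was refused because `dr` was missing. The wrist picture shows the plug bar running from (256,293) to (253,349) in the 768 scale, the collar at (267,313), and the knob at (405,290).

```bash
cat >> h.py <<'E'
def watz(c,U,V,z,k=1.5):
    u=(U+.5)/k-.5-c['cx'];v=(V+.5)/k-.5-c['cy'];r=np.hypot(u,v);th=r/c['fx'];R=np.array(c['R'])
    d=R.T@np.array([u/r*np.sin(th),v/r*np.sin(th),np.cos(th)]);o=-R.T@np.array(c['t']);return o+d*(z-o[2])/d[2]
E
python3 - <<'E'
from h import *
import pickle
c=pickle.load(open('w1.pkl','rb'))
a=[watz(c,257,292,.078),watz(c,253,349,.078)];print(a,np.mean(a,0),np.degrees(np.arctan2(*(a[1]-a[0])[1::-1])))
print('knob',watz(c,405,290,.075),'collar',watz(c,267,313,.046))
print('corners',[watz(c,*p,.042).round(4) for p in((229,287),(426,247),(439,310),(246,346))])
delta([.4815,-.2825,.17],87)
E
```

```text
[array([ 0.45894802, -0.27141438,  0.078     ]), array([ 0.50519026, -0.28177517,  0.078     ])] [ 0.48206914 -0.27659477  0.078     ] -12.628815741159109
knob [ 0.46422816 -0.16049275  0.075     ] collar [ 0.4862599  -0.27578751  0.046     ]
corners [array([ 0.463 , -0.3081,  0.042 ]), array([ 0.439 , -0.1414,  0.042 ]), array([ 0.4923, -0.1324,  0.042 ]), array([ 0.5172, -0.301 ,  0.042 ])]
delta cm [ -4.41 -10.32   4.46] dr [-0.    -0.002 -0.004]
```

Emit:
drive_tool(steps=[{"delta_pos":[-2.2,-5.4,2.4],"dr":[0,0,0],"jaw":0.3},{"delta_pos":[-4.4,-10.8,4.7],"dr":[0,0,0],"jaw":0.3},{"delta_pos":[-4.4,-10.8,4.7],"dr":[0,0,0],"jaw":0.3},{"delta_pos":[-4.4,-10.8,4.7],"dr":[0,0,0],"jaw":0.3}])

```text
time: 2.15
tool_pos: [0.4806, -0.2793, 0.1709]
eef_rot: [[-0.999, 0.053, -0.0], [0.053, 0.999, 0.001], [0.0, 0.001, -1.0]]
contact_force: [0.7, -0.5, 0.8]
width: 0.649
grasp_force: 0.0
```

```bash
python3 - <<'E'
from h import *
s=read_state();print(s['tool_pos'],s['joints'].round(1))
c=snap('wrist')
cv2.imwrite('pics/w2.png',cv2.resize(c['color'][100:292,130:386,::-1],(768,576),interpolation=cv2.INTER_CUBIC))
import pickle;pickle.dump(c,open('w2.pkl','wb'))
E
```

```text
[ 0.48056367 -0.27931897  0.17090344] [ -42.2   23.7   83.8    0.    72.5 -129.2]
```

View pics/w2.png

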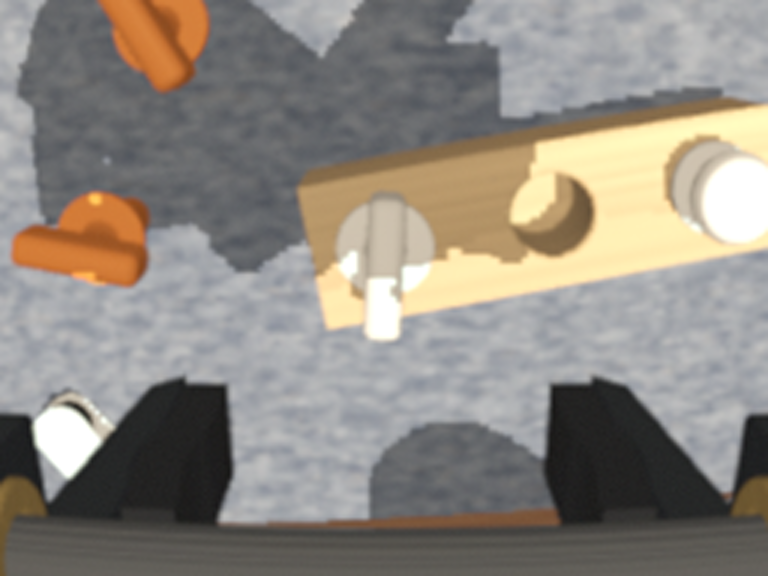

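The close crop confirms the white T plug: bar from (388,192) to (383,338), collar centred at (386,245), standing in the end place. The knob is at (740,197) and the orange look-alikes are off to the left.

```bash
python3 - <<'E'
from h import *
import pickle
c=pickle.load(open('w2.pkl','rb'))
f=lambda U,V,z:watz(c,U+390,V+300,z,3)
a=[f(388,193,.078),f(383,338,.078)];print(a,np.mean(a,0),np.linalg.norm(a[1]-a[0]),np.degrees(np.arctan2(*(a[1]-a[0])[1::-1])))
print('collar',f(385,246,.046),'mid hole',f(552,213,.042))
print('corner',f(300,186,.042),f(330,328,.042))
delta([.482,-.2795,.055],83)
E
```

```text
[array([ 0.4599882 , -0.27766545,  0.078     ]), array([ 0.50632966, -0.2817398 ,  0.078     ])] [ 0.48315893 -0.27970263  0.078     ] 0.04652022446264608 -5.024530125110064
collar [ 0.48416626 -0.27999189  0.046     ] mid hole [ 0.47626842 -0.22110164  0.042     ]
corner [ 0.46225847 -0.30815152  0.042     ] [ 0.51424315 -0.30140903  0.042     ]
delta cm [-0.12 -0.04 11.65] dr [-0.     0.001  0.07 ]
```

Emit:
drive_tool(steps=[{"delta_pos":[-0.2,-0.06,4],"dr":[0,0,0.035],"jaw":0.3},{"delta_pos":[-0.2,-0.06,8],"dr":[0,0,0.035],"jaw":0.3},{"delta_pos":[-0.2,-0.06,11],"dr":[0,0,0.035],"jaw":0.3},{"delta_pos":[-0.2,-0.06,12.1],"dr":[0,0,0.035],"jaw":0.3},{"delta_pos":[-0.2,-0.06,12.1],"dr":[0,0,0.035],"jaw":0.3}])

```text
time: 2.82
tool_pos: [0.483, -0.2803, 0.0507]
eef_rot: [[-0.996, 0.087, 0.001], [0.087, 0.996, -0.001], [-0.001, -0.001, -1.0]]
contact_force: [1.1, 0.2, -0.4]
width: 0.653
grasp_force: 0.0
```

Emit:
drive_tool(steps=[{"delta_pos":[0,0,0],"dr":[0,0,0],"jaw":-0.5},{"delta_pos":[0,0,0],"dr":[0,0,0],"jaw":-0.9},{"delta_pos":[0,0,0],"dr":[0,0,0],"jaw":-1},{"delta_pos":[0,0,0],"dr":[0,0,0],"jaw":-1},{"delta_pos":[0,0,0],"dr":[0,0,0],"jaw":-1},{"delta_pos":[0,0,0],"dr":[0,0,0],"jaw":-1}])

```text
time: 3.58
tool_pos: [0.4833, -0.2811, 0.051]
eef_rot: [[-0.996, 0.088, 0.002], [0.088, 0.996, -0.001], [-0.002, -0.001, -1.0]]
contact_force: [-0.1, 1.9, 9.4]
width: 0.01
grasp_force: 4.8
```

```bash
python3 - <<'E'
from h import *
s=read_state();print(s['tool_pos'],s['contact_force'],s['width'],s['grasp_force'])
c=snap('wrist');d=snap('side');t=snap('top')
f=lambda a,k:cv2.resize(a[:,:,::-1],k,interpolation=cv2.INTER_CUBIC)
A=f(c['color'][120:300,130:386],(560,394));B=f(d['color'][200:300,240:340],(240,240));C=f(t['color'][150:220,285:355],(240,240))
cv2.imwrite('pics/w3.png',np.hstack([cv2.copyMakeBorder(A,0,86,0,0,0),np.vstack([B,C])]))
import pickle;pickle.dump((c,d,t),open('w3.pkl','wb'))
E
```

```text
[ 0.48326038 -0.28109132  0.05095628] [-0.08528808  1.89526337  9.35276218] 0.009932094419432764 4.793761074542999
```

View pics/w3.png

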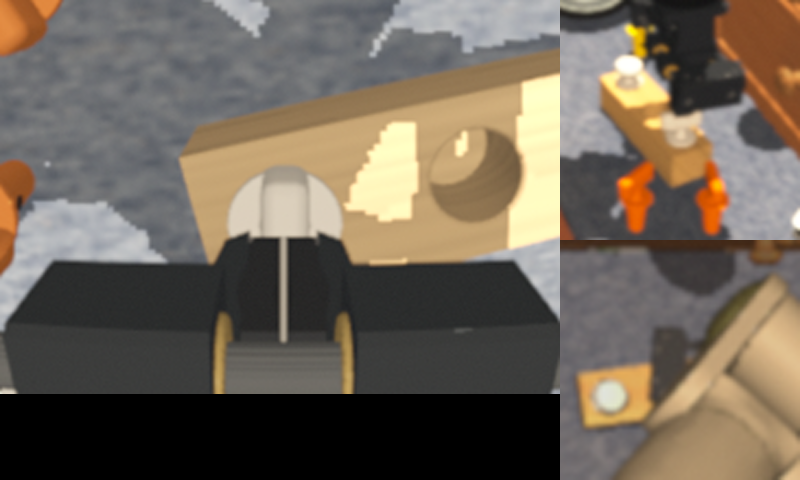

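The picture shows the fingers nearly shut (gap line at 283,290), with the bar end still visible at (285,170) and the collar edges at (228,220) and (343,220). The bar does not seem to be held. I'll check where it is now.

```bash
python3 - <<'E'
from h import *
import pickle
c,d,t=pickle.load(open('w3.pkl','rb'))
k=560/256
f=lambda U,V,z:watz(c,U+130*k,V+120*k,z,k).round(4)
print('bar end',f(262,170,.078),f(308,170,.078),'at fingers',f(262,237,.078),f(308,237,.078))
print('collar',f(228,222,.046),f(343,222,.046),'top',f(285,166,.046))
print('cam',-np.array(c['R']).T@c['t'])
def wp(X):
    p=np.array(c['R'])@np.array(X)+np.array(c['t']);r=np.hypot(p[0],p[1]);th=np.arctan2(r,p[2]);u=c['cx']+c['fx']*th*p[0]/r;v=c['cy']+c['fx']*th*p[1]/r
    return round((u-130)*k),round((v-120)*k)
for n,X in dict(tcp=[.4833,-.2811,.051],barN=[.4602,-.2785,.078],barNlow=[.4602,-.2785,.058],barF=[.506,-.282,.078],collarN=[.4665,-.2795,.046],finger_z10=[.4743,-.2811,.1],finger_front=[.4743,-.2811,.078]).items(): print(n,wp(X))
E
```

```text
bar end [ 0.4582 -0.2832  0.078 ] [ 0.4591 -0.2724  0.078 ] at fingers [ 0.4751 -0.2848  0.078 ] [ 0.4761 -0.2737  0.078 ]
collar [ 0.4827 -0.2967  0.046 ] [ 0.4857 -0.2629  0.046 ] top [ 0.4671 -0.2784  0.046 ]
cam [ 0.41479341 -0.27417621  0.22448089]
tcp (280, 225)
barN (282, 176)
barNlow (282, 153)
barF (284, 343)
collarN (281, 164)
finger_z10 (275, 271)
finger_front (276, 232)
```

```bash
python3 - <<'E'
from h import *
import pickle
def wp(c,X):
    p=np.array(c['R'])@np.array(X)+np.array(c['t']);r=np.hypot(p[0],p[1]);th=np.arctan2(r,p[2]);return c['cx']+c['fx']*th*p[0]/r,c['cy']+c['fx']*th*p[1]/r
c=pickle.load(open('w2.pkl','rb'))
for dx in(-.009,.009):
  for dz in (0,.019,.03,.045):
    print('w2',dx,dz,[tuple(np.round((np.array(wp(c,[.4806+dx,-.2793+dy,.1709+dz]))-[130,100])*3)) for dy in(-.0287,.0287)])
c,d,t=pickle.load(open('w3.pkl','rb'));k=560/256
for dx in(-.009,.009):
  for dz in (0,.01,.019,.03,.045):
    print('w3',dx,dz,[tuple(np.round((np.array(wp(c,[.4833+dx,-.2811+dy,.051+dz]))-[130,120])*k)) for dy in(-.016,0,.016)])
s=read_state();print(s['wrist_torque'],s['width'])
E
```

```text
w2 -0.009 0 [(np.float64(244.0), np.float64(335.0)), (np.float64(521.0), np.float64(321.0))]
w2 -0.009 0.019 [(np.float64(229.0), np.float64(368.0)), (np.float64(535.0), np.float64(353.0))]
w2 -0.009 0.03 [(np.float64(219.0), np.float64(391.0)), (np.float64(545.0), np.float64(375.0))]
w2 -0.009 0.045 [(np.float64(203.0), np.float64(427.0)), (np.float64(560.0), np.float64(409.0))]
w2 0.009 0 [(np.float64(253.0), np.float64(413.0)), (np.float64(521.0), np.float64(400.0))]
w2 0.009 0.019 [(np.float64(240.0), np.float64(453.0)), (np.float64(535.0), np.float64(439.0))]
w2 0.009 0.03 [(np.float64(231.0), np.float64(480.0)), (np.float64(544.0), np.float64(465.0))]
w2 0.009 0.045 [(np.float64(217.0), np.float64(522.0)), (np.float64(558.0), np.float64(506.0))]
w3 -0.009 0 [(np.float64(221.0), np.float64(200.0)), (np.float64(277.0), np.float64(196.0)), (np.float64(334.0), np.float64(191.0))]
w3 -0.009 0.01 [(np.float64(218.0), np.float64(213.0)), (np.float64(277.0), np.float64(208.0)), (np.float64(337.0), np.float64(203.0))]
w3 -0.009 0.019 [(np.float64(214.0), np.float64(225.0)), (np.float64(
[... 373 characters left out ...]
np.float64(258.0)), (np.float64(283.0), np.float64(254.0)), (np.float64(338.0), np.float64(249.0))]
w3 0.009 0.01 [(np.float64(226.0), np.float64(273.0)), (np.float64(283.0), np.float64(269.0)), (np.float64(340.0), np.float64(264.0))]
w3 0.009 0.019 [(np.float64(223.0), np.float64(287.0)), (np.float64(283.0), np.float64(283.0)), (np.float64(343.0), np.float64(278.0))]
w3 0.009 0.03 [(np.float64(219.0), np.float64(307.0)), (np.float64(283.0), np.float64(303.0)), (np.float64(347.0), np.float64(297.0))]
w3 0.009 0.045 [(np.float64(214.0), np.float64(338.0)), (np.float64(283.0), np.float64(334.0)), (np.float64(353.0), np.float64(328.0))]
[ 0.23553951  0.05510204 -0.02984013] 0.004663474942174095
```

```bash
python3 - <<'E'
from h import *
import pickle
c,d,t=pickle.load(open('w3.pkl','rb'))
q=lambda X:tuple(np.round((np.array(proj(d,X))-[240,200])*2.4+[560,0],1))
for z in (.051,.066,.081,.1): print(z,q([.483,-.281,z]),q([.483,-.297,z]))
print('bar near/far top',q([.46,-.2785,.078]),q([.506,-.282,.078]),'collar',q([.483,-.28,.046]))
im=cv2.resize(d['color'][225:275,265:325,::-1],(780,650)[:2],interpolation=cv2.INTER_CUBIC)
im=cv2.resize(d['color'][225:270,265:325,::-1],(780,585),interpolation=cv2.INTER_CUBIC)
cv2.imwrite('pics/s4.png',im)
E
```

```text
0.051 (np.float64(677.1), np.float64(129.4)) (np.float64(682.9), np.float64(137.9))
0.066 (np.float64(677.4), np.float64(118.6)) (np.float64(683.3), np.float64(127.0))
0.081 (np.float64(677.8), np.float64(107.7)) (np.float64(683.7), np.float64(116.0))
0.1 (np.float64(678.3), np.float64(93.6)) (np.float64(684.2), np.float64(101.9))
bar near/far top (np.float64(657.5), np.float64(113.0)) (np.float64(697.2), np.float64(106.0)) collar (np.float64(676.6), np.float64(132.4))
```

View pics/s4.png

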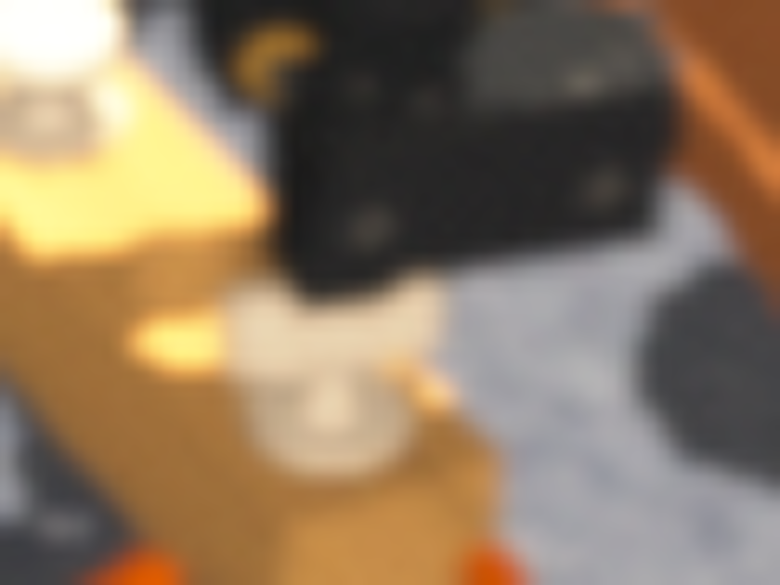

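The enlarged side view shows the shut fingertips at (340,290) resting on top of the bar, which spans (235–440, 290–370). So the real fingertips end about 27 mm short of the reported TCP. The plug is still upright and unmoved. I'll lift, open, and go 27 mm lower.

Emit:
drive_tool(steps=[{"delta_pos":[0,0,-1],"dr":[0,0,0],"jaw":-0.3},{"delta_pos":[0,0,-1],"dr":[0,0,0],"jaw":-0.2},{"delta_pos":[0,0,-1],"dr":[0,0,0],"jaw":-0.2},{"delta_pos":[0,0,-1],"dr":[0,0,0],"jaw":-0.2},{"delta_pos":[0,0,-1],"dr":[0,0,0],"jaw":-0.2},{"delta_pos":[0,0,0.5],"dr":[0,0,0],"jaw":-0.2},{"delta_pos":[0,0,0.9],"dr":[0,0,0],"jaw":-0.2},{"delta_pos":[0,0,0.9],"dr":[0,0,0],"jaw":-0.2}])

```text
time: 4.72
tool_pos: [0.4825, -0.2804, 0.0402]
eef_rot: [[-0.996, 0.088, -0.001], [0.088, 0.996, 0.001], [0.001, 0.001, -1.0]]
contact_force: [-0.0, 0.4, 0.1]
width: 0.402
grasp_force: 0.0
```

No contact beside the bar. I'll continue down and close.

Emit:
drive_tool(steps=[{"delta_pos":[0,0,0.8],"dr":[0,0,0],"jaw":-0.2},{"delta_pos":[0,0,1.5],"dr":[0,0,0],"jaw":-0.2},{"delta_pos":[0,0,1.6],"dr":[0,0,0],"jaw":-0.2},{"delta_pos":[0,0,1.6],"dr":[0,0,0],"jaw":-0.2}])

```text
time: 5.22
tool_pos: [0.4827, -0.2807, 0.0248]
eef_rot: [[-0.996, 0.088, -0.0], [0.088, 0.996, -0.0], [0.0, -0.0, -1.0]]
contact_force: [0.6, 0.5, 0.0]
width: 0.403
grasp_force: 0.0
```

Emit:
drive_tool(steps=[{"delta_pos":[0,0,0],"dr":[0,0,0],"jaw":-1},{"delta_pos":[0,0,0],"dr":[0,0,0],"jaw":-1},{"delta_pos":[0,0,0],"dr":[0,0,0],"jaw":-1},{"delta_pos":[0,0,0],"dr":[0,0,0],"jaw":-1},{"delta_pos":[0,0,0],"dr":[0,0,0],"jaw":-1}])

```text
time: 5.85
tool_pos: [0.4828, -0.2807, 0.025]
eef_rot: [[-0.996, 0.088, 0.0], [0.088, 0.996, -0.0], [-0.0, -0.0, -1.0]]
contact_force: [0.1, 0.2, 1.7]
width: 0.129
grasp_force: 30.0
```

Gripped at 11.4 mm and 30 N. I'll lift and carry it to a point where the wrist camera looks down on the neck.

Emit:
drive_tool(steps=[{"delta_pos":[0,0,-2],"dr":[0,0,0],"jaw":-1},{"delta_pos":[0,0,-5],"dr":[0,0,0],"jaw":-1},{"delta_pos":[0,0,-10],"dr":[0,0,0],"jaw":-1},{"delta_pos":[0,0,-15],"dr":[0,0,0],"jaw":-1},{"delta_pos":[0,2,-19],"dr":[0,0,0],"jaw":-1},{"delta_pos":[0,6,-21.5],"dr":[0,0,0],"jaw":-1},{"delta_pos":[-0.7,12,-21.5],"dr":[0,0,0],"jaw":-1},{"delta_pos":[-1.5,18,-21.5],"dr":[0,0,0],"jaw":-1},{"delta_pos":[-2.5,24,-21.5],"dr":[0,0,0],"jaw":-1},{"delta_pos":[-3.2,30,-21.5],"dr":[0,0,0],"jaw":-1},{"delta_pos":[-4,36,-21.5],"dr":[0,0,0],"jaw":-1},{"delta_pos":[-4.2,39.9,-21.5],"dr":[0,0,0],"jaw":-1}])

```text
time: 7.35
tool_pos: [0.5594, 0.1157, 0.2393]
eef_rot: [[-0.996, 0.086, -0.001], [0.086, 0.996, 0.0], [0.001, 0.0, -1.0]]
contact_force: [0.3, -0.1, -1.6]
width: 0.134
grasp_force: 30.0
```

Emit:
drive_tool(steps=[{"delta_pos":[0,0,0],"dr":[0,0,0],"jaw":-1},{"delta_pos":[0,0,0],"dr":[0,0,0],"jaw":-1}])

```text
time: 7.6
tool_pos: [0.5594, 0.1124, 0.2395]
eef_rot: [[-0.996, 0.088, -0.001], [0.088, 0.996, -0.0], [0.001, -0.0, -1.0]]
contact_force: [-0.6, -0.5, -1.6]
width: 0.133
grasp_force: 30.0
```

```bash
python3 - <<'E'
from h import *
s=read_state();print(s['tool_pos'],s['joints'].round(1),s['width'],s['contact_force'])
c=snap('wrist')
cv2.imwrite('pics/w5.png',cv2.resize(c['color'][60:300,96:416,::-1],(800,600),interpolation=cv2.INTER_CUBIC))
import pickle;pickle.dump(c,open('w5.pkl','wb'))
E
```

```text
[0.55935847 0.11242512 0.23953667] [ -0.4  22.8  74.8  -0.   82.4 -85.3] 0.13253531335780447 [-0.60775646 -0.50613831 -1.64607214]
```

View pics/w5.png

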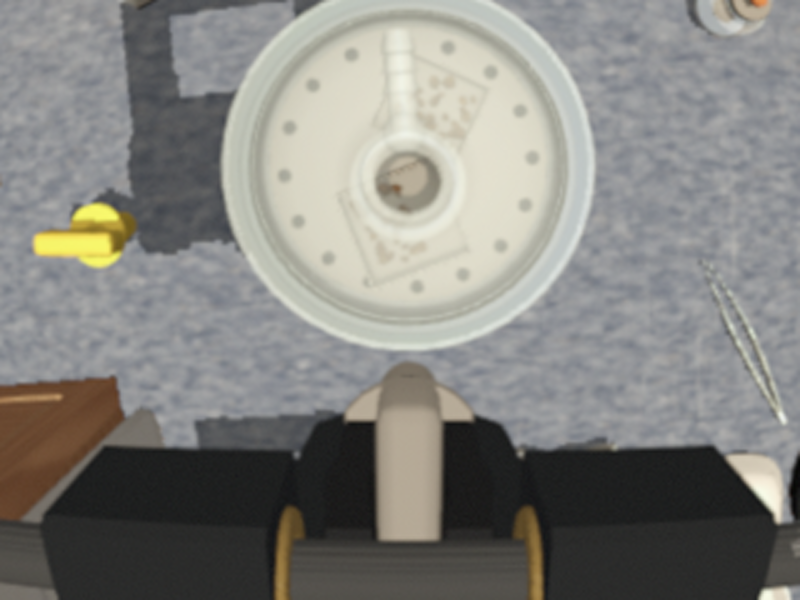

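The plug is held (bar at 408,450; collar 345–475 at row 410). The bore centre is at (409,182), and the spout runs from (403,130) to its end at (398,33).

```bash
python3 - <<'E'
from h import *
import pickle
c=pickle.load(open('w5.pkl','rb'))
f=lambda U,V,z:watz(c,U+240,V+150,z,2.5)
b=f(409,182,.176);e=f(398,31,.158);e2=f(403,125,.161)
print('bore',b,'rim',f(409,184,.18),'spout',e,np.linalg.norm((e-b)[:2]),np.degrees(np.arctan2(*(e-b)[1::-1])),'spout line',np.degrees(np.arctan2(*(e-e2)[1::-1])))
print('bore w',f(376,182,.176)-f(442,182,.176))
# held plug check: near bar end and collar edges relative to tool
s=read_state();print(s['tool_pos']);oz=.2395+.017
print('bar end',f(385,366,oz+.036),f(436,366,oz+.036),'collar',f(346,420,oz+.004),f(474,420,oz+.004))
E
```

```text
bore [0.50812135 0.11777923 0.176     ] rim [0.50846566 0.11774751 0.18      ] spout [0.45719589 0.11859893 0.158     ] 0.050932056188234716 179.07784895440835 spout line 177.89718706603207
bore w [-0.00186071 -0.02090332  0.        ]
[0.55940786 0.11206347 0.23966915]
bar end [0.53058845 0.11162895 0.2925    ] [0.53136245 0.12031626 0.2925    ] collar [0.55285266 0.09971835 0.2605    ] [0.55537941 0.12806063 0.2605    ]
```

Emit:
drive_tool(steps=[{"delta_pos":[2.6,0,0],"dr":[0,0,0],"jaw":-1},{"delta_pos":[5.25,-0.04,0],"dr":[0,0,0],"jaw":-1},{"delta_pos":[5.25,-0.04,0],"dr":[0,0,0],"jaw":-1},{"delta_pos":[5.25,-0.04,0],"dr":[0,0,0],"jaw":-1},{"delta_pos":[5.25,-0.04,1.5],"dr":[0,0,0],"jaw":-1},{"delta_pos":[5.25,-0.04,3],"dr":[0,0,0],"jaw":-1},{"delta_pos":[5.25,-0.04,4],"dr":[0,0,0],"jaw":-1},{"delta_pos":[5.25,-0.04,4],"dr":[0,0,0],"jaw":-1}])

```text
time: 8.65
tool_pos: [0.5069, 0.1173, 0.1988]
eef_rot: [[-0.996, 0.088, -0.002], [0.088, 0.996, 0.0], [0.002, -0.0, -1.0]]
contact_force: [0.2, -0.6, -0.6]
width: 0.129
grasp_force: 30.0
```

Emit:
drive_tool(steps=[{"delta_pos":[0,-0.06,0.5],"dr":[0,0,0],"jaw":-1},{"delta_pos":[0,-0.06,1],"dr":[0,0,0],"jaw":-1},{"delta_pos":[0,-0.06,1.5],"dr":[0,0,0],"jaw":-1},{"delta_pos":[0,-0.06,1.5],"dr":[0,0,0],"jaw":-1}])

```text
time: 9.15
tool_pos: [0.507, 0.1167, 0.1845]
eef_rot: [[-0.996, 0.088, -0.001], [0.088, 0.996, -0.0], [0.001, -0.0, -1.0]]
contact_force: [0.1, 0.6, -0.7]
width: 0.135
grasp_force: 30.0
```

Emit:
drive_tool(steps=[{"delta_pos":[0,0,0.4],"dr":[0,0,0],"jaw":-1},{"delta_pos":[0,0,0.8],"dr":[0,0,0],"jaw":-1},{"delta_pos":[0,0,1.0],"dr":[0,0,0],"jaw":-1},{"delta_pos":[0,0,1.0],"dr":[0,0,0],"jaw":-1}])

```text
time: 9.65
tool_pos: [0.5069, 0.1168, 0.1746]
eef_rot: [[-0.996, 0.088, -0.001], [0.088, 0.996, -0.0], [0.001, -0.0, -1.0]]
contact_force: [-0.7, 0.3, -2.2]
width: 0.134
grasp_force: 30.0
```

Emit:
drive_tool(steps=[{"delta_pos":[0,0,0.15],"dr":[0,0,0],"jaw":-1},{"delta_pos":[0,0,0.3],"dr":[0,0,0],"jaw":-1},{"delta_pos":[0,0,0.3],"dr":[0,0,0],"jaw":-1}])

```text
time: 10.02
tool_pos: [0.5069, 0.1168, 0.1717]
eef_rot: [[-0.996, 0.088, -0.001], [0.088, 0.996, -0.0], [0.001, -0.0, -1.0]]
contact_force: [-3.4, 0.2, 0.8]
width: 0.132
grasp_force: 30.0
```

Emit:
drive_tool(steps=[{"delta_pos":[0.08,0,0.05],"dr":[0,0,0],"jaw":-1},{"delta_pos":[0.08,0,0.15],"dr":[0,0,0],"jaw":-1},{"delta_pos":[0.08,0,0.15],"dr":[0,0,0],"jaw":-1}])

```text
time: 10.4
tool_pos: [0.5064, 0.1168, 0.1703]
eef_rot: [[-0.996, 0.088, 0.0], [0.088, 0.996, -0.0], [-0.0, -0.0, -1.0]]
contact_force: [-1.2, -0.7, -1.0]
width: 0.136
grasp_force: 30.0
```

Emit:
drive_tool(steps=[{"delta_pos":[0.03,0,0.05],"dr":[0,0,0],"jaw":-1},{"delta_pos":[0.03,0,0.1],"dr":[0,0,0],"jaw":-1},{"delta_pos":[0.03,0,0.1],"dr":[0,0,0],"jaw":-1}])

```text
time: 10.78
tool_pos: [0.5061, 0.1168, 0.1693]
eef_rot: [[-0.996, 0.088, 0.0], [0.088, 0.996, -0.0], [-0.0, -0.0, -1.0]]
contact_force: [-0.3, -0.3, -0.8]
width: 0.13
grasp_force: 30.0
```

Emit:
drive_tool(steps=[{"delta_pos":[0,0,0.1],"dr":[0,0,0],"jaw":-1},{"delta_pos":[0,0,0.15],"dr":[0,0,0],"jaw":-1},{"delta_pos":[0,0,0.15],"dr":[0,0,0],"jaw":-1}])

```text
time: 11.15
tool_pos: [0.5062, 0.1168, 0.1682]
eef_rot: [[-0.996, 0.088, 0.001], [0.088, 0.996, -0.0], [-0.001, -0.0, -1.0]]
contact_force: [-1.0, -1.0, 2.9]
width: 0.136
grasp_force: 30.0
```

Emit:
drive_tool(steps=[{"delta_pos":[0,0,0.1],"dr":[0,0,0],"jaw":-1},{"delta_pos":[0,0,0.1],"dr":[0,0,0],"jaw":-1}])

```text
time: 11.4
tool_pos: [0.5063, 0.1168, 0.1674]
eef_rot: [[-0.996, 0.088, 0.001], [0.088, 0.996, -0.0], [-0.001, 0.0, -1.0]]
contact_force: [-2.7, -0.7, 7.6]
width: 0.129
grasp_force: 30.0
```

Emit:
drive_tool(steps=[{"delta_pos":[0.03,0,0.1],"dr":[0,0,0],"jaw":-1},{"delta_pos":[0.03,0,0.14],"dr":[0,0,0.1],"jaw":-1},{"delta_pos":[0.03,0,0.17],"dr":[0,0,0.22],"jaw":-1}])

```text
time: 11.78
tool_pos: [0.5063, 0.117, 0.1661]
eef_rot: [[-0.952, 0.306, 0.002], [0.306, 0.952, 0.0], [-0.002, 0.001, -1.0]]
contact_force: [-1.0, -0.6, 9.0]
width: 0.131
grasp_force: 30.1
```

Emit:
drive_tool(steps=[{"delta_pos":[0,0,0.08],"dr":[0,0,0.1],"jaw":-1},{"delta_pos":[0,0,0.13],"dr":[0,0,0.2],"jaw":-1},{"delta_pos":[0,0,0.17],"dr":[0,0,0.32],"jaw":-1}])

```text
time: 12.15
tool_pos: [0.5066, 0.1173, 0.1651]
eef_rot: [[-0.808, 0.59, 0.003], [0.59, 0.808, 0.001], [-0.002, 0.003, -1.0]]
contact_force: [-2.8, 1.5, 13.6]
width: 0.137
grasp_force: 30.2
```

Emit:
drive_tool(steps=[{"delta_pos":[0,0,0.05],"dr":[0,0,0.12],"jaw":-1},{"delta_pos":[0,0,0.1],"dr":[0,0,0.24],"jaw":-1},{"delta_pos":[0,0,0.12],"dr":[0,0,0.36],"jaw":-1}])

```text
time: 12.52
tool_pos: [0.5069, 0.1175, 0.1644]
eef_rot: [[-0.548, 0.836, 0.005], [0.836, 0.548, 0.001], [-0.002, 0.005, -1.0]]
contact_force: [-2.3, 3.0, 17.6]
width: 0.13
grasp_force: 30.3
```

Emit:
drive_tool(steps=[{"delta_pos":[0,0,0.02],"dr":[0,0,0.12],"jaw":-1},{"delta_pos":[0,0,0.03],"dr":[0,0,0.24],"jaw":-1},{"delta_pos":[0,0,0.04],"dr":[0,0,0.36],"jaw":-1}])

```text
time: 12.9
tool_pos: [0.5073, 0.1177, 0.1642]
eef_rot: [[-0.218, 0.976, 0.006], [0.976, 0.218, 0.001], [0.0, 0.006, -1.0]]
contact_force: [-0.2, 3.6, 15.2]
width: 0.135
grasp_force: 30.5
```

Emit:
drive_tool(steps=[{"delta_pos":[0,0,0.04],"dr":[0,0,0.1],"jaw":-1},{"delta_pos":[0,0,0.06],"dr":[0,0,0.2],"jaw":-1},{"delta_pos":[0,0,0.07],"dr":[0,0,0.26],"jaw":-1},{"delta_pos":[0,0,0.07],"dr":[0,0,0.26],"jaw":-1}])

```text
time: 13.4
tool_pos: [0.5076, 0.1177, 0.1638]
eef_rot: [[0.037, 0.999, 0.007], [0.999, -0.037, 0.001], [0.002, 0.007, -1.0]]
contact_force: [0.1, 4.7, 17.0]
width: 0.133
grasp_force: 30.4
```

```bash
python3 - <<'E'
from h import *
s=read_state();print(s['tool_pos'],s['contact_force'],s['wrist_torque'])
d=snap('side');c=snap('wrist')
A=cv2.resize(d['color'][135:185,225:275,::-1],(400,400),interpolation=cv2.INTER_CUBIC)
B=cv2.resize(c['color'][160:260,206:306,::-1],(400,400),interpolation=cv2.INTER_CUBIC)
cv2.imwrite('pics/fin.png',np.hstack([A,B]))
E
```

```text
[0.50761482 0.11769386 0.16380333] [ 0.05611588  4.73842832 17.03872744] [0.59230528 0.10893448 0.46969954]
```

Emit:
drive_tool(steps=[{"delta_pos":[0,0,-0.15],"dr":[0,0,0],"jaw":-1},{"delta_pos":[0,0,-0.28],"dr":[0,0,0],"jaw":-1},{"delta_pos":[0,0,-0.28],"dr":[0,0,0],"jaw":-1}])

```text
time: 13.88
tool_pos: [0.5073, 0.1176, 0.1647]
eef_rot: [[0.036, 0.999, 0.005], [0.999, -0.036, 0.002], [0.002, 0.005, -1.0]]
contact_force: [5.9, 4.3, 2.6]
width: 0.133
grasp_force: 30.3
```

Emit:
drive_tool(steps=[{"delta_pos":[0,0,-0.28],"dr":[0,0,0],"jaw":-0.3},{"delta_pos":[0,0,0],"dr":[0,0,0],"jaw":-0.3},{"delta_pos":[0,0,0],"dr":[0,0,0],"jaw":-0.2},{"delta_pos":[0,0,0],"dr":[0,0,0],"jaw":-0.2},{"delta_pos":[0,0,-2],"dr":[0,0,0],"jaw":-0.2},{"delta_pos":[0,0,-5],"dr":[0,0,0],"jaw":-0.2},{"delta_pos":[0,0,-9],"dr":[0,0,0],"jaw":-0.2},{"delta_pos":[0,0,-12],"dr":[0,0,0],"jaw":-0.2},{"delta_pos":[0,0,-12],"dr":[0,0,0],"jaw":-0.2}])

```text
time: 15.0
tool_pos: [0.5064, 0.1169, 0.2857]
eef_rot: [[0.037, 0.999, 0.004], [0.999, -0.037, -0.0], [0.0, 0.004, -1.0]]
contact_force: [1.1, -0.8, 0.1]
width: 0.401
grasp_force: 0.0
```

```bash
python3 - <<'E'
from h import *
import pickle
s=read_state();print(s['tool_pos'],s['contact_force'],s['width'])
d=snap('side');c=snap('wrist');t=snap('top')
pickle.dump((d,c,t),open('fin.pkl','wb'))
print('wrist cam',-np.array(c['R']).T@c['t'])
f=lambda a,k:cv2.resize(a[:,:,::-1],k,interpolation=cv2.INTER_CUBIC)
A=f(d['color'][140:190,225:275],(500,500))
p=f(c['color'],(300,225)); 
B=f(c['color'][90:290,156:356],(300,300))
cv2.imwrite('pics/fin2.png',np.hstack([cv2.copyMakeBorder(A,0,25,0,0,0),np.vstack([p,B])]))
E
```

```text
[0.50637616 0.11686934 0.28566988] [ 1.06103285 -0.76541029  0.10915995] 0.40136947437788667
wrist cam [0.50912806 0.18676721 0.45754684]
```

View pics/fin2.png

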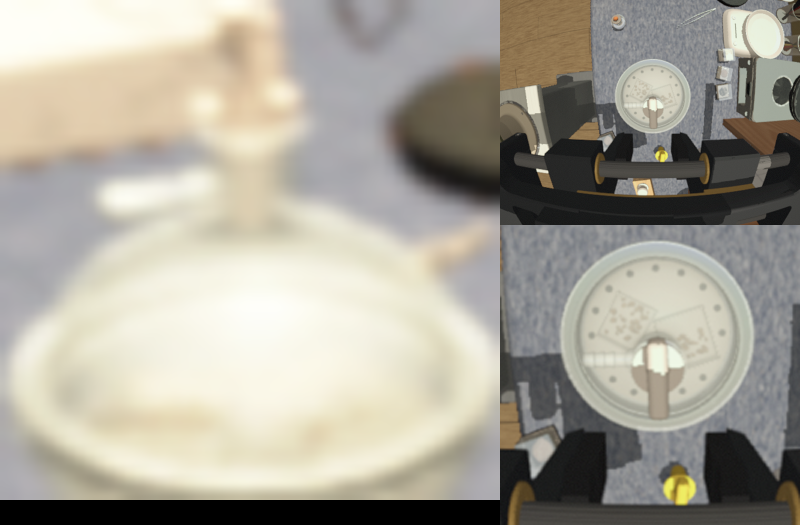

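The plug stands upright in the neck with the bar (657,340–418) square across the spout (583–635, 358). The collar sits just on the rim, at (245,110) in the side crop. To check the gap independently, I'll touch the bar top lightly with shut fingers. In the block the same touch read origin + 9 mm.

Emit:
drive_tool(steps=[{"delta_pos":[0,0,4],"dr":[0,0,0],"jaw":-1},{"delta_pos":[0,0,8],"dr":[0,0,0],"jaw":-1},{"delta_pos":[0,0,8.6],"dr":[0,0,0],"jaw":-1},{"delta_pos":[0,0,8.6],"dr":[0,0,0],"jaw":-1},{"delta_pos":[0,0,8.6],"dr":[0,0,0],"jaw":-1}])

```text
time: 15.78
tool_pos: [0.5063, 0.1169, 0.1993]
eef_rot: [[0.037, 0.999, 0.002], [0.999, -0.037, 0.0], [0.0, 0.002, -1.0]]
contact_force: [-0.5, -1.2, 0.4]
width: 0.004
grasp_force: 0.0
```

Emit:
drive_tool(steps=[{"delta_pos":[0,0,0.3],"dr":[0,0,0],"jaw":-1},{"delta_pos":[0,0,0.6],"dr":[0,0,0],"jaw":-1},{"delta_pos":[0,0,0.6],"dr":[0,0,0],"jaw":-1}])

```text
time: 16.15
tool_pos: [0.5056, 0.1169, 0.1918]
eef_rot: [[0.037, 0.999, -0.0], [0.999, -0.037, 0.0], [-0.0, -0.0, -1.0]]
contact_force: [0.2, 0.3, -0.7]
width: 0.006
grasp_force: 0.0
```

```bash
python3 - <<'E'
from h import *
import pickle
d,c,t=pickle.load(open('fin.pkl','rb'))
k=1.5;g=lambda U,V,z:watz(c,(U-500)+156*k,(V-225)+90*k,z,k)
b=g(657,418,.2177)-g(656.5,342,.2177);s=g(584,359,.158)-g(634,358,.161)
print(np.linalg.norm(b),np.degrees(np.arctan2(b[1],b[0])),np.degrees(np.arctan2(s[1],s[0])))
E
```

```text
0.0442736756365328 -91.74120731495866 179.92592662127726
```

Emit:
drive_tool(steps=[{"delta_pos":[0,0,0.1],"dr":[0,0,0],"jaw":-1},{"delta_pos":[0,0,0.1],"dr":[0,0,0],"jaw":-1},{"delta_pos":[0,0,0.1],"dr":[0,0,0],"jaw":-1}])

```text
time: 16.52
tool_pos: [0.5057, 0.1169, 0.191]
eef_rot: [[0.037, 0.999, 0.0], [0.999, -0.037, -0.0], [-0.0, 0.0, -1.0]]
contact_force: [-0.2, 0.2, -0.0]
width: 0.002
grasp_force: 0.0
```

No contact at 0.191 m, so the gap is under about 2 mm, which agrees with the 1.7 mm from the grip height. I'll withdraw and hand in.

Emit:
drive_tool(steps=[{"delta_pos":[0,0,-4],"dr":[0,0,0],"jaw":-1},{"delta_pos":[0,0,-8],"dr":[0,0,0],"jaw":-1},{"delta_pos":[0,0,-10],"dr":[0,0,0],"jaw":-0.5},{"delta_pos":[0,0,-10],"dr":[0,0,0],"jaw":-0.5},{"delta_pos":[0,0,-10],"dr":[0,0,0],"jaw":-0.5}])

```text
time: 17.15
tool_pos: [0.5054, 0.1168, 0.2897]
eef_rot: [[0.037, 0.999, -0.002], [0.999, -0.037, -0.0], [-0.0, -0.002, -1.0]]
contact_force: [-0.0, 0.2, -0.2]
width: 0.25
grasp_force: 0.0
```

```bash
python3 -c "
from cell import job_done
print(job_done())"
```

```text
the job is handed in; nothing more can be done
None
```

The plug is seated in the neck and let go. The gap under its collar is about 1.7 mm by my estimate, the handle is square across the spout to within about 2°, the load on the glass peaked near 19 N, and I handed the job in at about 17 s.

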